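Clear the channel keys of the test console

TASK

Before the next board goes on test, no channel key of the console may be left in: go along the four keys from left to right (as seen from the robot), tapping every one lightly with the fingertips, and find the one that is latched down. Press that key right in and let go, so that it springs back up; never push any of the others so far in that it latches. Finish with all four keys up, and pick up or shift nothing else on the bench.

Things in the scene. Friction and masses are not known exactly. Their poses are not given: they have to be found in the camera images.
- console: fixed white channel console, 270 mm wide (y), 230 deep (x -105 to +125). Its panel rises 12 degrees from 52 mm high at the front edge to 85 mm at x +50, then a flat deck. Origin on the bench under its middle; x to its rear (away from the robot), y to its left. Four keys in a row along y, 60 mm behind the front edge, 44 mm apart; nothing else on the panel is higher than 5 mm.
- place1 (a point): First (the leftmost) place of the key row as seen from the robot: the point where the centre of that key's top lies when the key is up (console x -48, y +66, z 78 mm)
- place2 (a point): Second place of the key row as seen from the robot: the point where the centre of that key's top lies when the key is up (console x -48, y +22, z 78 mm)
- place3 (a point): Third place of the key row as seen from the robot: the point where the centre of that key's top lies when the key is up (console x -48, y -22, z 78 mm)
- place4 (a point): Fourth (the rightmost) place of the key row as seen from the robot: the point where the centre of that key's top lies when the key is up (console x -48, y -66, z 78 mm)
- key_a: Key, grey cap 22 mm wide (y), 26 deep (x). Origin: centre of its top. Own z points out of the panel, 12 degrees from vertical (towards the robot); it slides along that. Up: top 14 mm above the panel; latched: 4.7 mm lower; bottom stop: 9 mm below up. The four keys are alike and stand in the four places in any order.
- key_b: Key like key_a. Spring of every key, pressed slowly: an up key gives 1 mm at about 2.3 N, 4 mm at 3.6 N, 8 mm at 5 N; a latched one gives 1 mm at about 3.8 N and 2 mm at 4.3 N. Pressing fast adds 0.02 N per mm/s.
- key_c: Key like key_a. Push-push latch in every key: an up key pushed in more than about 8 mm stays down when let go; a latched key pushed to its bottom stop (6 to 10 N, for a moment) springs back up when let go; one pushed less than 2 mm stays latched.
- key_d: Key like key_a. At the start exactly one of the four keys is latched; its place differs from start to start. The others are up.
- spool: bystander: small steel-grey solder spool, 48 mm across, 30 mm high, standing on the console's deck; origin centre of underside
- tape: bystander: roll of tape, 64 mm across, 18 mm high, lying on the console's deck; origin centre of underside
- screwdriver: bystander: screwdriver 150 mm long, lying on the bench in front of the console
- board: bystander: green circuit board 75 x 100 mm, 21 mm high over its parts, lying to the right of the console; origin centre of underside
- reel: bystander: white component reel, 177 mm across, 13 mm thick, lying flat to the left of the console; origin centre of underside
- cleaner: bystander: dispenser bottle, 52 mm across, 130 mm high, standing far to the right; origin centre of underside
- parts_tray: bystander: dark tray with compartments, 100 x 140 mm, 25 mm high, far to the left; origin centre of underside

How it is judged (in metres and radians):
On the way, in this order (a step that is already met when the one before it is completed fails the run):
1. the first (the leftmost) key is tapped with the fingers (more than 0.5 N) (((distance between key_a and place1 below 0.015 m and contact force between the fingers and key_a above 0.5 N) or (distance between key_b and place1 below 0.015 m and contact force between the fingers and key_b above 0.5 N) or (distance between key_c and place1 below 0.015 m and contact force between the fingers and key_c above 0.5 N) or (distance between key_d and place1 below 0.015 m and contact force between the fingers and key_d above 0.5 N))), for 0.02 s.
2. the second key is tapped with the fingers (more than 0.5 N) (((distance between key_a and place2 below 0.015 m and contact force between the fingers and key_a above 0.5 N) or (distance between key_b and place2 below 0.015 m and contact force between the fingers and key_b above 0.5 N) or (distance between key_c and place2 below 0.015 m and contact force between the fingers and key_c above 0.5 N) or (distance between key_d and place2 below 0.015 m and contact force between the fingers and key_d above 0.5 N))), for 0.02 s.
3. the third key is tapped with the fingers (more than 0.5 N) (((distance between key_a and place3 below 0.015 m and contact force between the fingers and key_a above 0.5 N) or (distance between key_b and place3 below 0.015 m and contact force between the fingers and key_b above 0.5 N) or (distance between key_c and place3 below 0.015 m and contact force between the fingers and key_c above 0.5 N) or (distance between key_d and place3 below 0.015 m and contact force between the fingers and key_d above 0.5 N))), for 0.02 s.
4. the fourth (the rightmost) key is tapped with the fingers (more than 0.5 N) (((distance between key_a and place4 below 0.015 m and contact force between the fingers and key_a above 0.5 N) or (distance between key_b and place4 below 0.015 m and contact force between the fingers and key_b above 0.5 N) or (distance between key_c and place4 below 0.015 m and contact force between the fingers and key_c above 0.5 N) or (distance between key_d and place4 below 0.015 m and contact force between the fingers and key_d above 0.5 N))), for 0.02 s.
At the end, for the whole second after the job is handed in: All four keys stand up at rest (each cap within 1.5 mm of its full height over the console) and every loose thing is within 20 mm of where it was (z of each of key_a, key_b, key_c, key_d in the frame of console above 0.0769 m and linear speed of each of key_a, key_b, key_c, key_d below 0.005 m/s and distance of each of spool, tape, screwdriver, board, reel, cleaner, parts_tray from where it was at the start of the episode below 0.02 m); the robot touches nothing.
It fails at once if a key that was up is pushed in more than 7.8 mm, to where it latches (distance of any of key_a, key_b, key_c, key_d from where it was at the start of the episode above 0.0078 m).
It fails at once if a loose thing is lifted or shifted by more than 20 mm (distance of any of spool, tape, screwdriver, board, reel, cleaner, parts_tray from where it was at the start of the episode above 0.02 m).
It also fails if it takes over 48 s, if anything falls off the work surface, if the arm or the gripper's body presses on something with over 40 N, if the wrist force passes 120 N, or if a joint passes its speed limit or range.

ROBOT

A 7-joint arm with a two-finger parallel gripper is mounted at the origin on the work surface. World frame = base frame: x ahead of the robot, y to its left, z up, the work surface at z = 0. Lengths are in m, angles in degrees, forces in N, time in s.
With the tool pointing down it reaches from about 0.425 to 0.875 m from the base axis. Payload 4.7 kg.
Tool frame: the origin (TCP) lies on the front face of the gripper's body, between the roots of the fingers; the fingertips stand 70 mm ahead of it and the grasp point (between the pads) lies 51 mm ahead of it; z points along the fingers, y is the direction in which the jaws open and shut (so a half turn about z gives the same grasp; the last joint's range is limited). The gripper opens to 87 mm and grips with 3 to 60 N. Pads are 19 mm wide; open, the fingers measure 117 mm over their backs; the gripper's body (75 mm by 190 mm) begins 51 mm behind the grasp point.
Start: joints at [-66.973, 18.392, -4.016, 83.108, 1.295, 78.541, -3.26], TCP at [0.246, 0.602, 0.292] pointing down, gripper open.
Joint ranges: [-163.93, 163.93], [-17.29, 119.83], [-79.2, 71.16], [3.27, 140.29], [-89.18, 269.18], [5.43, 117.66], [-154.24, 154.24]. Speed limits (degrees/s): [147.25, 147.25, 180, 180, 180, 180, 180].

INTERFACE

Orientations are given as [roll, pitch, yaw] about the fixed x, y, z axes, in that order (R = Rz(yaw) Ry(pitch) Rx(roll)).
In Python, from cell import env gives the robot as it stands.
- The arm moves only by the tool drive_tool, never from a script. Its argument "commands" is a list of rows, each a list of 7 numbers: the shift along the tool's x, y, z in cm, then the turn, a rotation vector about the tool's x, y, z in degrees, then the opening, from 0 (shut) to 1 (fully open). In form: [[tx, ty, tz, rx, ry, rz, hand], ...]. A call has 1 to 20 rows; each row shifts and turns the commanded pose from where the row before left it, along the tool's axes as they then stand; what a row does not reach is not made up. A row lasts 1/12 s, in which the tool goes at most 41.7 mm and 7.16 degrees, less where a joint would pass 70% of its speed; a pose out of reach is approached as far as the arm can. A call is refused whole if a number of a shift passes 4.17 or a number of a turn 7.16, either way. A call with a gripper value outside its range is refused whole. The fingers move at their own pace and stop on an object; "force" is the grip in N (left out, the last holds). Time passes only in rows, so rows that do not move let the fingers close. It gives the time, the measured TCP pose, the force and the opening at its end, in the units of the state.
- env.get_obs(): the state, without advancing time (a new reading comes with each control period).
- env.read_camera(name): name is "scene" or "top" or "wrist"; returns a dict with "img" (480x640x3 uint8, blue, green, red), "mtx" (3x3 intrinsics, pixels), "k1" (the pictures are not rectified: a ray, as slopes to the right and down, at radius r is drawn at 1 + k1 r^2 times it, then the intrinsics apply), "pose" (4x4, takes a point from camera to world coordinates). Camera axes: x right, y down, z forward; pixel columns grow to the right and rows downward; lengths in m; the calibration is good to about 2 mm. A picture is of the moment at which its call begins. There is no depth.
- env.sign_off(): hands the job in, once; it reports no verdict.
The state is a dict: "time_s": time; "qpos": joint angles; "joint_velocities": joint speeds; "effort": joint torques, N m; "tool_pos": TCP position; "tool_rot": TCP orientation; "force": force on the tool from outside, world axes, zero at the start; "wrist_torque": the same for the moment, N m; "grip_width": finger opening in m.
Only numpy, scipy, OpenCV 4.12 (cv2) and the standard library are available. Lean on these libraries where they do the work, as an engineer would, in place of code of your own. Each camera call takes 0.05 s, during which the arm holds its last target.

## Working session

There is one attempt and no reset: what is moved stays moved. The work goes in short steps, Python scripts to look and compute and a tool call to move; the robot and the scene stay as the last step left them, time stands still between calls to the robot, and variables do not carry over. Pictures are saved under pics/ and viewed, and the job is handed in when it is done.

Besides the shell and the picture viewer there is one more tool, called after ">>>" as name(argument=value, ...), one argument or row to a line, values as JSON. drive_tool: Moves the arm, as the interface text tells. Its arguments: {"type":"object","properties":{"commands":{"type":"array"},"force":{"type":"number"}},"required":["commands"]}

```bash
mkdir -p pics; ls
python3 - <<'E'
from cell import env
import cv2
o=env.get_obs(); print(o)
for n in ("scene","top","wrist"):
    c=env.read_camera(n); cv2.imwrite(f"pics/{n}0.png",c["img"]); print(n,c["mtx"].tolist(),c["k1"],c["pose"].round(4).tolist())
E
```

```text
pics
{'time_s': 0.0, 'qpos': array([-66.97299778,  18.43874111,  -4.01547099,  83.17366954,
         1.29548932,  78.54220589,  -3.2590152 ]), 'joint_velocities': array([-0.05427682,  0.05251229,  0.02933149, -0.05393577, -0.02822439,
       -0.05097287,  0.00737942]), 'effort': array([-1.01224086e-04, -4.91282380e+01, -4.04080097e-01, -3.12541044e+01,
       -6.39673742e-02,  4.36190399e-02,  1.78736200e-04]), 'tool_pos': array([0.24568251, 0.60132688, 0.29117581]), 'tool_rot': array([-1.79890654e+02,  6.27983878e-03,  1.57783751e+02]), 'force': array([ 0.05076853,  0.08641009, -0.588841  ]), 'wrist_torque': array([0.03298419, 0.02002327, 0.01016487]), 'grip_width': 0.08714030130766581}
scene [[554.3395683521541, 0.0, 328.5559223087278], [0.0, 554.3395683521541, 238.31645764113426], [0.0, 0.0, 1.0]] -0.16926332577739334 [[-0.5404, 0.687, -0.4858, 1.2538], [0.8414, 0.4359, -0.3194, 0.4826], [-0.0077, -0.5813, -0.8136, 1.2461], [0.0, 0.0, 0.0, 1.0]]
top [[474.7078855045006, 0.0, 317.97773649099105], [0.0, 474.7078855045006, 231.36028413004922], [0.0, 0.0, 1.0]] 0.04305776446090705 [[0.0121, -0.9846, 0.1744, 0.3451], [-0.9999, -0.0137, -0.0078, 0.0293], [0.0101, -0.1742, -0.9846, 1.2639], [0.0, 0.0, 0.0, 1.0]]
wrist [[330.91428992374955, 0.0, 313.90356641101056], [0.0, 330.91428992374955, 237.6590715576848], [0.0, 0.0, 1.0]] 0.007728974044464906 [[0.3781, 0.8959, 0.2333, 0.1819], [0.9258, -0.3657, -0.0961, 0.6273], [-0.0008, 0.2523, -0.9676, 0.3832], [0.0, 0.0, 0.0, 1.0]]
```

View pics/scene0.png

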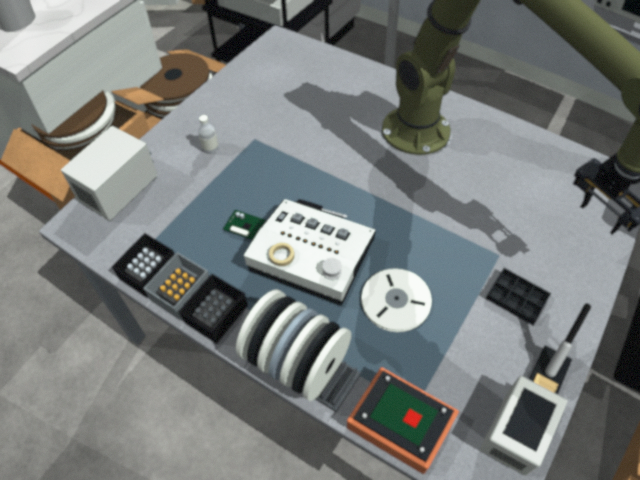

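View pics/top0.png

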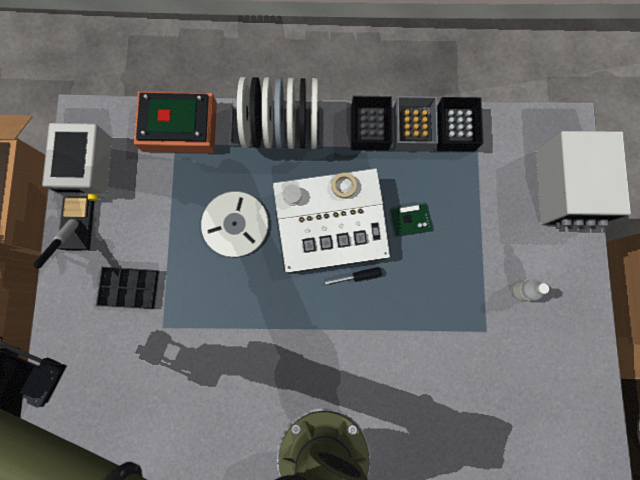

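The top view shows the white console at about (275–390, 170–272). Its four grey keys are near (309,245), (326,243), (344,241) and (361,238), with a dark rocker at (376,231). Next I'll measure the keys.

```bash
cat > h.py <<'E'
import numpy as np, cv2
def ray(c,px):
    p=np.array(px,float).reshape(-1,2); K=c["mtx"]
    d=np.c_[(p[:,0]-K[0,2])/K[0,0],(p[:,1]-K[1,2])/K[1,1]]
    u=d.copy()
    for _ in range(20): u=d/(1+c["k1"]*(u**2).sum(1,keepdims=True))
    T=c["pose"]; return T[:3,3], np.c_[u,np.ones(len(u))]@T[:3,:3].T
def onz(c,px,z):
    o,d=ray(c,px); z=np.broadcast_to(z,(len(d),)); return o+d*((z-o[2])/d[:,2])[:,None]
def proj(c,P):
    T=c["pose"]; q=(np.atleast_2d(P)-T[:3,3])@T[:3,:3]; u=q[:,:2]/q[:,2:]
    u=u*(1+c["k1"]*(u**2).sum(1,keepdims=True)); return u*[c["mtx"][0,0],c["mtx"][1,1]]+c["mtx"][:2,2]
E
python3 - <<'E'
from cell import env
from h import *
c=env.read_camera("top"); s=env.read_camera("scene")
cv2.imwrite("pics/topz.png",cv2.resize(c["img"][160:285,265:405],None,fx=5.6,fy=4.8*5.6/4.8*0.85,interpolation=cv2.INTER_CUBIC))
cv2.imwrite("pics/sz.png",cv2.resize(s["img"][190:305,235:385],None,fx=5.2,fy=5.2,interpolation=cv2.INTER_CUBIC))
g=cv2.cvtColor(c["img"],cv2.COLOR_BGR2GRAY)
m=np.zeros_like(g); m[225:262,295:385]=(g[225:262,295:385]<150)*255
n,l,st,ce=cv2.connectedComponentsWithStats(m)
for i in range(1,n):
    if st[i,4]>15: print("top",st[i],ce[i].round(1),onz(c,ce[i],.078).round(4))
# console outline
w=((c["img"].min(2)>170)*255).astype(np.uint8); w[:, :272]=0; w[:160]=0; w[290:]=0; w[:,395:]=0
cs,_=cv2.findContours(w,0,2); k=max(cs,key=cv2.contourArea); print(cv2.minAreaRect(k), cv2.approxPolyDP(cv2.convexHull(k),5,True).reshape(-1,2))
E
```

```text
top [371 225  10  16 118] [375.5 232. ] [[ 0.5554 -0.126   0.078 ]]
top [353 230  16  16 193] [360.3 237.3] [[ 0.5412 -0.0876  0.078 ]]
top [336 232  16  16 191] [343.3 239.8] [[ 0.5343 -0.0446  0.078 ]]
top [319 235  14  16 180] [325.9 242.2] [[ 5.275e-01 -5.000e-04  7.800e-02]]
top [302 237  15  16 190] [309.1 244.7] [[0.5206 0.0418 0.078 ]]
top [361 258  24   4  55] [375.6 260.1] [[ 0.4838 -0.1257  0.078 ]]
((331.07000732421875, 219.98997497558594), (89.6611328125, 105.92459869384766), 81.8698959350586) [[376 169]
 [389 256]
 [286 271]
 [273 184]]
```

View pics/topz.png

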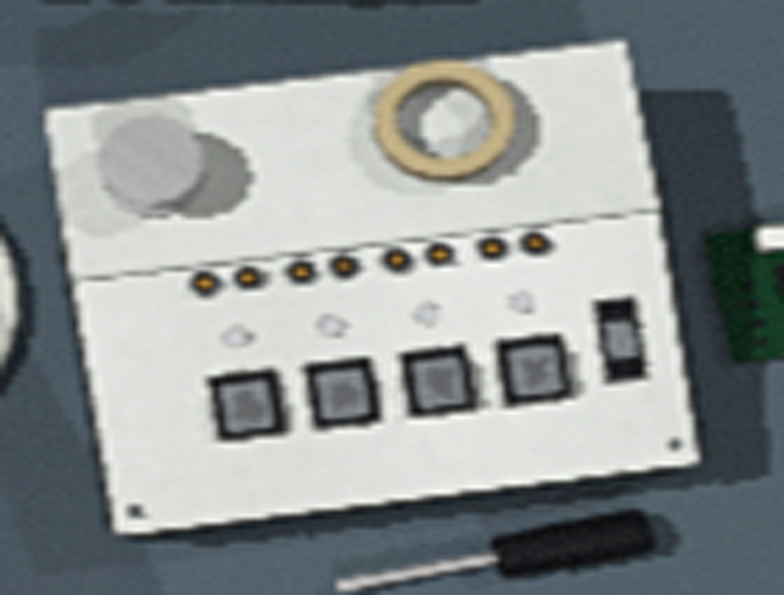

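View pics/sz.png

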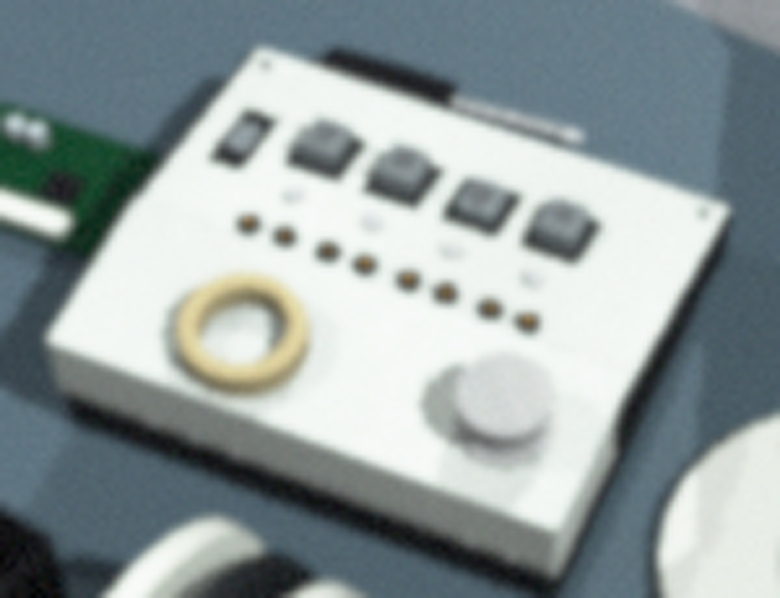

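Key pitch comes out at about 43.7 mm, which fits the given 44, and the console yaw is about 9°. In the scene view the second key from the robot's left looks lower. I'll cross-check with a two-view triangulation of the caps.

Run:
```python
from cell import env
from h import *
top=env.read_camera("top"); s=env.read_camera("scene")
def caps(c,box,lo,hi,tag,up=6):
    x0,y0,x1,y1=box
    im=cv2.resize(c["img"][y0:y1,x0:x1],None,fx=up,fy=up,interpolation=cv2.INTER_CUBIC)
    g=cv2.cvtColor(im,cv2.COLOR_BGR2GRAY)
    m=((g>lo)&(g<hi)).astype(np.uint8)*255
    m=cv2.morphologyEx(m,cv2.MORPH_OPEN,np.ones((17,17),np.uint8))
    cv2.imwrite(f"pics/{tag}.png",np.vstack([im,cv2.cvtColor(m,8)]))
    n,l,st,ce=cv2.connectedComponentsWithStats(m)
    r=[((ce[i]+.5)/up-.5+[x0,y0],st[i]) for i in range(1,n) if st[i,4]>600]
    for a,b in r: print(tag,a.round(2),b[2:]/up)
caps(top,(298,222,384,260),70,150,"tc")
caps(s,(272,205,356,245),95,170,"sc")
# prediction from key-row fit
yaw=np.deg2rad(9.05); xc=np.array([np.cos(yaw),np.sin(yaw),0]); yc=np.array([-np.sin(yaw),np.cos(yaw),0])
mid=np.array([.5309,-.0227,.078])
for k in (66,22,-22,-66):
    P=mid+yc*k/1e3; print(P.round(4),"top",proj(top,P).round(1),"scene",proj(s,P).round(1))
org=mid+xc*.048; 
for n,x,y,z in(("FL",-105,135,52),("FR",-105,-135,52),("RR",125,-135,85),("RL",125,135,85)):
    P=org*[1,1,0]+xc*x/1e3+yc*y/1e3+[0,0,z/1e3]; print(n,proj(top,P).round(1),proj(s,P).round(1))
```

```text
tc [375.5  231.09] [  7.83333333   7.83333333 301.16666667]
tc [360.09 237.36] [  9.16666667  10.33333333 520.33333333]
tc [342.97 239.88] [  9.          10.5        511.33333333]
tc [325.72 242.33] [  9.33333333  10.33333333 514.66666667]
tc [308.63 244.85] [  9.5  10.5 519. ]
sc [342.28 210.32] [  34.33333333   17.16666667 2019.66666667]
sc [281.69 215.88] [  6.33333333   6.         197.5       ]
sc [297.01 216.73] [  9.33333333   6.83333333 310.16666667]
sc [311.94 221.8 ] [  9.66666667   7.         332.        ]
sc [326.89 228.  ] [  9.5          7.16666667 328.66666667]
sc [342.26 232.24] [ 10.16666667   7.33333333 367.83333333]
[0.5205 0.0425 0.078 ] top [[308.9 244.7]] scene [[342. 232.]]
[ 0.5274 -0.001   0.078 ] top [[326.1 242.3]] scene [[326.5 226.6]]
[ 0.5344 -0.0444  0.078 ] top [[343.3 239.8]] scene [[311.3 221.3]]
[ 0.5413 -0.0879  0.078 ] top [[360.4 237.3]] scene [[296.4 216.2]]
FL [[285.3 272. ]] [[373.9 230.2]]
FR [[389.5 256.8]] [[283.5 199.4]]
RR [[376.3 167.7]] [[242.2 255.6]]
RL [[272.6 182.1]] [[340.5 292.6]]
```

View pics/sc.png

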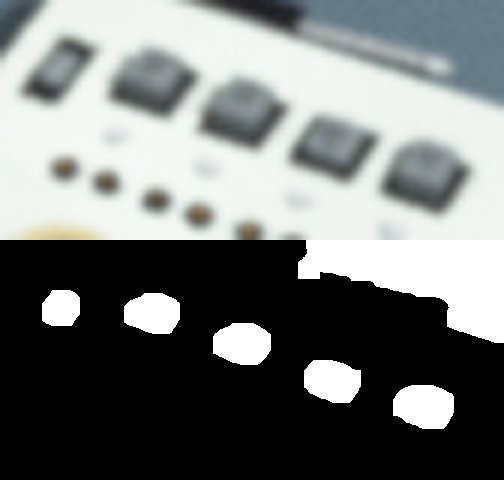

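View pics/tc.png

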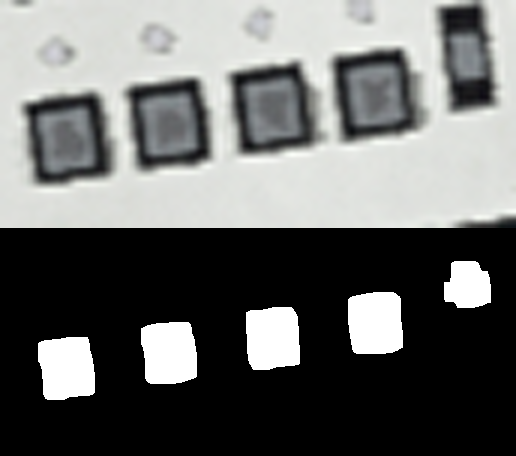

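Both views agree to about 1 px. The second cap sits about 1.4 px low in the scene view only, so it is probably the latched one, and the taps will confirm that. Next is the approach plan.

```bash
cat >> h.py <<'E'
from scipy.spatial.transform import Rotation as Ro
yaw=np.deg2rad(9.05); xc=np.array([np.cos(yaw),np.sin(yaw),0]); yc=np.array([-np.sin(yaw),np.cos(yaw),0]); zw=np.array([0,0,1.])
a=np.deg2rad(12); D=np.sin(a)*xc-np.cos(a)*zw; F=np.cos(a)*xc+np.sin(a)*zw
RT=Ro.from_matrix(np.c_[np.cross(F,D),F,D])
KEY=[np.array([.5305,-.0222,.078])+yc*k for k in (.066,.022,-.022,-.066)]
def cur(env):
    o=env.get_obs(); return o,np.array(o["tool_pos"]),Ro.from_euler("xyz",o["tool_rot"],degrees=True)
def status(env,k=None,hover=0):
    o,p,R=cur(env)
    print("t",round(o["time_s"],2),"p",p.round(4),"rot",np.round(o["tool_rot"],2),"F",np.round(o["force"],2),"alongkey",round(float(-D@o["force"]),2),"w",round(o["grip_width"],4))
    if k is not None:
        tip=p+.07*R.as_matrix()[:,2]
        e=KEY[k]-hover*D-tip
        print(" tip height over up-top mm",round(float(D@(KEY[k]-tip))*1e3,2),"to go tool(cm):",(R.inv().apply(KEY[k]-hover*D-.07*D-p)*100).round(3),"tip err tool cm",(R.inv().apply(e)*100).round(3),"turn deg",(R.inv()*RT).as_rotvec(degrees=True).round(2))
E
python3 - <<'E'
from cell import env
from h import *
status(env,0,.05)
o,p,R=cur(env); print(RT.as_euler("xyz",degrees=True))
t=KEY[0]-.12*D; print("hover TCP",t)
E
```

```text
t 0.35 p [0.2458 0.6016 0.292 ] rot [-179.98    0.    157.78] F [-0.16  0.21  0.42] alongkey 0.43 w 0.0867
 tip height over up-top mm 178.93 to go tool(cm): [-44.388 -42.637   9.684] tip err tool cm [-45.631 -41.879   9.53 ] turn deg [-10.95  -6.13  58.51]
[168.     0.    99.05]
hover TCP [0.49547962 0.03905395 0.19537771]
```

>>> drive_tool(
  commands=[
    [-2.4,-2.3,0.3,0,0,0,0],
    [-2.4,-2.3,0.3,0,0,0,0],
    [-2.4,-2.3,0.3,0,0,0,0],
    [-2.4,-2.3,0.3,0,0,0,0],
    [-2.4,-2.3,0.3,0,0,0,0],
    [-2.4,-2.3,0.3,0,0,0,0],
    [-2.4,-2.3,0.3,0,0,0,0],
    [-2.4,-2.3,0.3,0,0,0,0],
    [-2.4,-2.3,0.3,0,0,0,0],
    [-2.4,-2.3,0.3,0,0,0,0],
    [-2.4,-2.3,0.3,0,0,0,0],
    [-2.4,-2.3,0.3,0,0,0,0],
    [-2.4,-2.3,0.3,0,0,0,0],
    [-2.4,-2.3,0.3,0,0,0,0],
    [-2.4,-2.3,0.3,0,0,0,0],
    [-2.4,-2.3,0.3,0,0,0,0],
    [-2.4,-2.3,0.3,0,0,0,0],
    [-2.4,-2.3,0.3,0,0,0,0],
  ],
  force=15,
)

```text
time_s: 1.85
tool_pos: [0.4896, 0.0536, 0.2385]
tool_rot: [179.9, 0.0, 157.8]
force: [0.5, 0.7, -0.0]
grip_width: 0.0003
```

```bash
python3 -c "
from cell import env
from h import *
status(env,0,.05)"
```

```text
t 1.85 p [0.4896 0.0536 0.2385] rot [1.7995e+02 4.0000e-02 1.5779e+02] F [ 0.5   0.74 -0.05] alongkey -0.17 w 0.0003
 tip height over up-top mm 94.41 to go tool(cm): [-1.088 -1.127  4.311] tip err tool cm [-2.327 -0.378  4.159] turn deg [-10.86  -6.14  58.52]
```

>>> drive_tool(
  commands=[
    [0,0,0,-1.09,-0.61,5.85,0],
    [0,0,0,-1.09,-0.61,5.85,0],
    [0,0,0,-1.09,-0.61,5.85,0],
    [0,0,0,-1.09,-0.61,5.85,0],
    [0,0,0,-1.09,-0.61,5.85,0],
    [0,0,0,-1.09,-0.61,5.85,0],
    [0,0,0,-1.09,-0.61,5.85,0],
    [0,0,0,-1.09,-0.61,5.85,0],
    [0,0,0,-1.09,-0.61,5.85,0],
    [0,0,0,-1.09,-0.61,5.85,0],
    [0,0,0,0,0,0,0],
    [0,0,0,0,0,0,0],
  ],
)

```text
time_s: 2.85
tool_pos: [0.489, 0.0551, 0.2385]
tool_rot: [168.0, -0.0, 99.2]
force: [0.4, -0.1, -1.1]
grip_width: 0.0004
```

```bash
python3 -c "
from cell import env
from h import *
status(env,0,.05);status(env,0,.01)"
```

```text
t 2.85 p [0.489  0.0551 0.2385] rot [ 1.6804e+02 -2.0000e-02  9.9240e+01] F [ 0.36 -0.06 -1.1 ] alongkey -1.15 w 0.0004
 tip height over up-top mm 92.96 to go tool(cm): [-1.691 -0.521  4.294] tip err tool cm [-1.699 -0.515  4.294] turn deg [-0.04 -0.06  0.18]
t 2.85 p [0.489  0.0551 0.2385] rot [ 1.6804e+02 -2.0000e-02  9.9240e+01] F [ 0.36 -0.06 -1.1 ] alongkey -1.15 w 0.0004
 tip height over up-top mm 92.96 to go tool(cm): [-1.696 -0.518  8.294] tip err tool cm [-1.703 -0.512  8.294] turn deg [-0.04 -0.06  0.18]
```

>>> drive_tool(
  commands=[
    [-0.85,-0.26,2.3,0,0,0,0],
    [-0.85,-0.26,2.3,0,0,0,0],
    [0,0,2.3,0,0,0.18,0],
    [0,0,0,0,0,0,0],
    [0,0,0,0,0,0,0],
  ],
)

```text
time_s: 3.27
tool_pos: [0.5005, 0.0396, 0.1689]
tool_rot: [168.2, -0.0, 99.0]
force: [0.2, 0.5, -0.3]
grip_width: 0.0003
```

Run:
```python
from cell import env
from h import *
for n,b in(("top",(275,180,395,280)),("scene",(260,150,400,270)),("wrist",(0,0,640,480))):
    c=env.read_camera(n); x0,y0,x1,y1=b
    im=c["img"][y0:y1,x0:x1]; f=640/(x1-x0); cv2.imwrite(f"pics/a_{n}.png",cv2.resize(im,None,fx=f,fy=f,interpolation=cv2.INTER_CUBIC))
    status(env,0,.01)
```

```text
t 3.32 p [0.5013 0.04   0.1702] rot [ 1.6806e+02 -4.0000e-02  9.8970e+01] F [ 0.52 -0.2   0.18] alongkey 0.07 w 0.0005
 tip height over up-top mm 24.19 to go tool(cm): [ 1.000e-03 -5.000e-02  1.419e+00] tip err tool cm [-0.002 -0.043  1.419] turn deg [-0.06 -0.02 -0.08]
t 3.37 p [0.5017 0.0401 0.171 ] rot [ 1.6796e+02 -6.0000e-02  9.8970e+01] F [0.05 0.92 0.25] alongkey 0.21 w 0.0002
 tip height over up-top mm 24.8 to go tool(cm): [-0.008 -0.113  1.48 ] tip err tool cm [-0.013 -0.118  1.48 ] turn deg [ 0.04 -0.04 -0.09]
t 3.42 p [0.5019 0.0402 0.1713] rot [ 1.679e+02 -7.000e-02  9.896e+01] F [0.95 0.22 0.03] alongkey -0.17 w 0.0003
 tip height over up-top mm 25.12 to go tool(cm): [-0.018 -0.142  1.512] tip err tool cm [-0.025 -0.154  1.511] turn deg [ 0.1  -0.05 -0.1 ]
```

View pics/a_wrist.png

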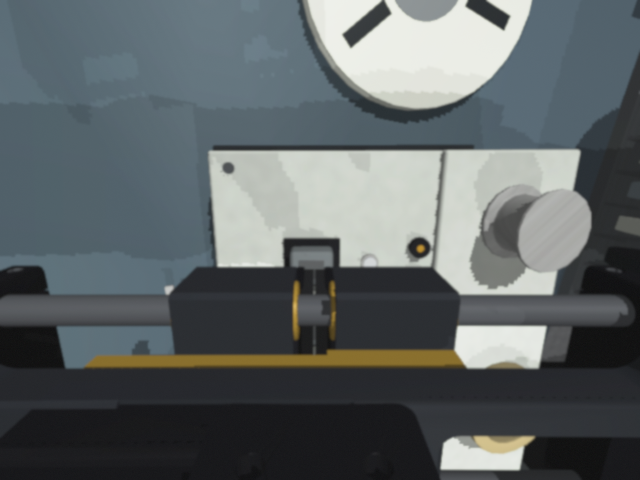

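View pics/a_scene.png

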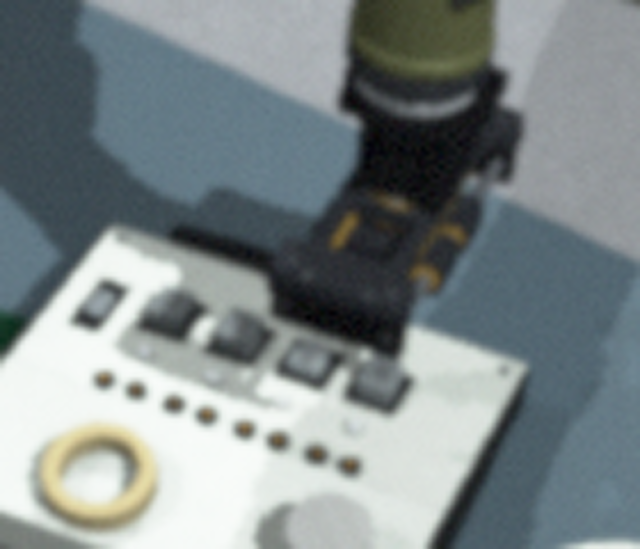

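The wrist view puts the closed tips (x≈314) centred over key 1 (cap x 290–338). I'll descend to about 8 mm above it and let the arm settle.

>>> drive_tool(
  commands=[
    [-0.02,-0.14,0.4,0,0,0,0],
    [0,0,0.4,0,0,0,0],
    [0,0,0.4,0,0,0,0],
    [0,0,0.3,0,0,0,0],
    [0,0,0.2,0,0,0,0],
    [0,0,0,0,0,0,0],
    [0,0,0,0,0,0,0],
    [0,0,0,0,0,0,0],
  ],
)

```text
time_s: 4.08
tool_pos: [0.5032, 0.0399, 0.1528]
tool_rot: [168.0, -0.1, 98.9]
force: [0.0, 0.0, 0.2]
grip_width: 0.0005
```

```bash
python3 -c "
from cell import env
from h import *
status(env,0,0)"
```

```text
t 4.08 p [0.5032 0.0399 0.1528] rot [ 1.6804e+02 -6.0000e-02  9.8890e+01] F [0.04 0.01 0.23] alongkey 0.22 w 0.0005
 tip height over up-top mm 6.73 to go tool(cm): [0.033 0.128 0.673] tip err tool cm [0.03  0.133 0.673] turn deg [-0.04 -0.03 -0.17]
```

>>> drive_tool(
  commands=[
    [0.03,0.1,0.1,0,0,0,0],
    [0,0,0.1,0,0,0,0],
    [0,0,0.1,0,0,0,0],
    [0,0,0.1,0,0,0,0],
    [0,0,0.1,0,0,0,0],
    [0,0,0.1,0,0,0,0],
    [0,0,0.1,0,0,0,0],
    [0,0,0,0,0,0,0],
  ],
)

```text
time_s: 4.75
tool_pos: [0.5054, 0.0406, 0.1461]
tool_rot: [168.1, -0.1, 98.9]
force: [-0.2, -0.5, 1.8]
grip_width: 0.0004
```

```bash
python3 -c "
from cell import env
from h import *
status(env,0,0)"
```

```text
t 4.75 p [0.5054 0.0406 0.1461] rot [ 1.6806e+02 -7.0000e-02  9.8890e+01] F [-0.18 -0.47  1.82] alongkey 1.84 w 0.0004
 tip height over up-top mm -0.32 to go tool(cm): [-0.001  0.038 -0.032] tip err tool cm [-0.004  0.045 -0.032] turn deg [-0.06 -0.03 -0.17]
```

>>> drive_tool(
  commands=[
    [0,0.04,0.1,0,0,0,0],
    [0,0,0.05,0,0,0,0],
    [0,0,0,0,0,0,0],
  ],
)

```text
time_s: 5.0
tool_pos: [0.5059, 0.0407, 0.1446]
tool_rot: [168.1, -0.1, 98.9]
force: [-3.5, -0.4, 3.2]
grip_width: 0.0003
```

```bash
python3 -c "
from cell import env
from h import *
status(env,0,0)"
```

```text
t 5.0 p [0.5059 0.0407 0.1446] rot [ 1.6809e+02 -7.0000e-02  9.8890e+01] F [-3.47 -0.37  3.25] alongkey 3.9 w 0.0003
 tip height over up-top mm -1.9 to go tool(cm): [-0.001  0.026 -0.19 ] tip err tool cm [-0.005  0.037 -0.19 ] turn deg [-0.09 -0.03 -0.17]
```

Key 1 is up: contact came at its nominal height, with 3.9 N at 1.9 mm. On to key 2.

>>> drive_tool(
  commands=[
    [0,0,-0.3,0,0,0,0],
    [0,0,-0.5,0,0,0,0],
    [0,0,-0.4,0,0,0,0],
    [-1.0,0,0,0,0,0,0],
    [-1.2,0,0,0,0,0,0],
    [-1.2,0,0,0,0,0.1,0],
    [-0.7,0,0,0,0,0,0],
    [-0.3,0,0,0,0,0,0],
    [0,0,0,0,0,0,0],
    [0,0,0,0,0,0,0],
  ],
)

```text
time_s: 5.83
tool_pos: [0.5105, -0.0027, 0.1565]
tool_rot: [168.0, -0.1, 98.8]
force: [-0.7, 0.1, -0.3]
grip_width: 0.0005
```

```bash
python3 -c "
from cell import env
from h import *
status(env,1,0)"
```

```text
t 5.83 p [ 0.5105 -0.0027  0.1565] rot [ 1.6803e+02 -1.0000e-01  9.8800e+01] F [-0.74  0.1  -0.26] alongkey -0.11 w 0.0005
 tip height over up-top mm 10.27 to go tool(cm): [-0.043  0.     1.027] tip err tool cm [-0.048  0.005  1.027] turn deg [-0.03 -0.05 -0.27]
```

Down to 1.5 mm below the up height. An up key would push back here with about 3 N; a latched one would not be touched yet.

>>> drive_tool(
  commands=[
    [-0.04,0,0.2,0,0,-0.25,0],
    [0,0,0.2,0,0,0,0],
    [0,0,0.2,0,0,0,0],
    [0,0,0.1,0,0,0,0],
    [0,0,0.1,0,0,0,0],
    [0,0,0.1,0,0,0,0],
    [0,0,0.1,0,0,0,0],
    [0,0,0.1,0,0,0,0],
    [0,0,0.1,0,0,0,0],
    [0,0,0,0,0,0,0],
  ],
)

```text
time_s: 6.67
tool_pos: [0.5129, -0.0031, 0.1445]
tool_rot: [168.1, -0.0, 99.0]
force: [0.1, -0.6, 0.3]
grip_width: 0.0008
```

```bash
python3 -c "
from cell import env
from h import *
status(env,1,0)"
```

```text
t 6.67 p [ 0.5129 -0.0031  0.1445] rot [ 1.6806e+02 -3.0000e-02  9.9030e+01] F [ 0.07 -0.56  0.25] alongkey 0.25 w 0.0008
 tip height over up-top mm -2.0 to go tool(cm): [ 0.039  0.022 -0.2  ] tip err tool cm [ 0.035  0.029 -0.2  ] turn deg [-0.06 -0.03 -0.02]
```

There is no contact at −2 mm, so key 2 is down. I'll creep on until it touches.

>>> drive_tool(
  commands=[
    [0.03,0,0.1,0,0,0,0],
    [0,0,0.1,0,0,0,0],
    [0,0,0.1,0,0,0,0],
    [0,0,0,0,0,0,0],
  ],
)

```text
time_s: 7.0
tool_pos: [0.5137, -0.0026, 0.1419]
tool_rot: [168.0, -0.0, 99.0]
force: [-1.6, 0.2, 2.7]
grip_width: 0.0005
```

```bash
python3 -c "
from cell import env
from h import *
status(env,1,0)"
```

```text
t 7.0 p [ 0.5137 -0.0026  0.1419] rot [ 1.6804e+02 -4.0000e-02  9.9040e+01] F [-1.57  0.23  2.67] alongkey 2.92 w 0.0005
 tip height over up-top mm -4.71 to go tool(cm): [ 0.003 -0.002 -0.471] tip err tool cm [-0.002  0.003 -0.471] turn deg [-0.04 -0.04 -0.02]
```

Contact at −4.7 mm with 2.9 N, so key 2 is latched and has now been tapped. On to key 3.

>>> drive_tool(
  commands=[
    [0,0,-0.3,0,0,0,0],
    [0,0,-0.6,0,0,0,0],
    [0,0,-0.6,0,0,0,0],
    [-1.0,0,0,0,0,0,0],
    [-1.2,0,0,0,0,0,0],
    [-1.2,0,0,0,0,0,0],
    [-0.7,0,0,0,0,0,0],
    [-0.3,0,0,0,0,0,0],
    [0,0,0,0,0,0,0],
    [0,0,0,0,0,0,0],
  ],
)

```text
time_s: 7.83
tool_pos: [0.5173, -0.0462, 0.1565]
tool_rot: [168.0, -0.1, 99.0]
force: [-0.0, -0.2, -0.3]
grip_width: 0.0006
```

```bash
python3 -c "
from cell import env
from h import *
status(env,2,0)"
```

```text
t 7.83 p [ 0.5173 -0.0462  0.1565] rot [ 1.6805e+02 -5.0000e-02  9.9040e+01] F [-0.01 -0.23 -0.33] alongkey -0.31 w 0.0006
 tip height over up-top mm 10.23 to go tool(cm): [-0.034  0.01   1.023] tip err tool cm [-0.04   0.016  1.023] turn deg [-0.05 -0.05 -0.02]
```

>>> drive_tool(
  commands=[
    [0,0,0.2,0,0,0,0],
    [0,0,0.2,0,0,0,0],
    [0,0,0.2,0,0,0,0],
    [0,0,0.1,0,0,0,0],
    [0,0,0.1,0,0,0,0],
    [0,0,0.1,0,0,0,0],
    [0,0,0.1,0,0,0,0],
    [0,0,0.1,0,0,0,0],
    [0,0,0.1,0,0,0,0],
    [0,0,0,0,0,0,0],
  ],
)

```text
time_s: 8.67
tool_pos: [0.5199, -0.0462, 0.1447]
tool_rot: [168.1, -0.0, 99.0]
force: [-1.7, 0.7, 3.8]
grip_width: 0.0006
```

```bash
python3 -c "
from cell import env
from h import *
status(env,2,0)"
```

```text
t 8.67 p [ 0.5199 -0.0462  0.1447] rot [ 1.6805e+02 -5.0000e-02  9.9040e+01] F [-1.74  0.66  3.76] alongkey 4.02 w 0.0006
 tip height over up-top mm -1.82 to go tool(cm): [ 0.002  0.012 -0.182] tip err tool cm [-0.003  0.018 -0.182] turn deg [-0.05 -0.04 -0.02]
```

Key 3 is up (4.0 N at −1.8 mm). On to key 4.

>>> drive_tool(
  commands=[
    [0,0,-0.3,0,0,0,0],
    [0,0,-0.5,0,0,0,0],
    [0,0,-0.4,0,0,0,0],
    [-1.0,0,0,0,0,0,0],
    [-1.2,0,0,0,0,0,0],
    [-1.2,0,0,0,0,0,0],
    [-0.7,0,0,0,0,0,0],
    [-0.3,0,0,0,0,0,0],
    [0,0,0,0,0,0,0],
    [0,0,0,0,0,0,0],
  ],
)

```text
time_s: 9.5
tool_pos: [0.5243, -0.0897, 0.1564]
tool_rot: [168.1, -0.1, 99.0]
force: [-0.5, 0.6, 0.5]
grip_width: 0.0008
```

```bash
python3 -c "
from cell import env
from h import *
status(env,3,0)"
```

```text
t 9.5 p [ 0.5243 -0.0897  0.1564] rot [ 1.6805e+02 -5.0000e-02  9.9040e+01] F [-0.47  0.61  0.45] alongkey 0.52 w 0.0008
 tip height over up-top mm 10.13 to go tool(cm): [-0.031  0.014  1.013] tip err tool cm [-0.037  0.02   1.013] turn deg [-0.05 -0.05 -0.02]
```

>>> drive_tool(
  commands=[
    [0,0,0.2,0,0,0,0],
    [0,0,0.2,0,0,0,0],
    [0,0,0.2,0,0,0,0],
    [0,0,0.1,0,0,0,0],
    [0,0,0.1,0,0,0,0],
    [0,0,0.1,0,0,0,0],
    [0,0,0.1,0,0,0,0],
    [0,0,0.1,0,0,0,0],
    [0,0,0.1,0,0,0,0],
    [0,0,0,0,0,0,0],
  ],
)

```text
time_s: 10.33
tool_pos: [0.5268, -0.0897, 0.1446]
tool_rot: [168.1, -0.0, 99.0]
force: [-1.6, -0.3, 2.8]
grip_width: 0.0008
```

```bash
python3 -c "
from cell import env
from h import *
status(env,3,0)"
```

```text
t 10.33 p [ 0.5268 -0.0897  0.1446] rot [ 1.6805e+02 -4.0000e-02  9.9030e+01] F [-1.65 -0.29  2.76] alongkey 3.05 w 0.0008
 tip height over up-top mm -1.86 to go tool(cm): [ 0.005  0.014 -0.186] tip err tool cm [ 0.     0.02  -0.186] turn deg [-0.05 -0.04 -0.02]
```

Key 4 is up too, so key 2 is the only latched one. Back to key 2.

>>> drive_tool(
  commands=[
    [0,0,-0.3,0,0,0,0],
    [0,0,-0.6,0,0,0,0],
    [0,0,-0.6,0,0,0,0],
    [1.0,0,0,0,0,0,0],
    [1.5,0,0,0,0,0,0],
    [1.8,0,0,0,0,0,0],
    [1.8,0,0,0,0,0,0],
    [1.5,0,0,0,0,0,0],
    [0.8,0,0,0,0,0,0],
    [0.4,0,0,0,0,0,0],
    [0,0,0,0,0,0,0],
    [0,0,0,0,0,0,0],
    [0,0,0,0,0,0,0],
  ],
)

```text
time_s: 11.42
tool_pos: [0.5101, -0.0044, 0.1595]
tool_rot: [168.0, -0.0, 98.9]
force: [0.6, -0.1, -1.0]
grip_width: 0.0005
```

```bash
python3 -c "
from cell import env
from h import *
status(env,1,0)"
```

```text
t 11.42 p [ 0.5101 -0.0044  0.1595] rot [ 1.6803e+02 -1.0000e-02  9.8950e+01] F [ 0.57 -0.11 -1.01] alongkey -1.1 w 0.0005
 tip height over up-top mm 13.31 to go tool(cm): [0.122 0.005 1.331] tip err tool cm [0.123 0.008 1.331] turn deg [-0.03  0.01 -0.1 ]
```

>>> drive_tool(
  commands=[
    [0.1,0,0.3,0,0,0,0],
    [0,0,0.3,0,0,0,0],
    [0,0,0.3,0,0,0,0],
    [0,0,0.3,0,0,0,0],
    [0,0,0.3,0,0,0,0],
    [0,0,0.2,0,0,0,0],
    [0,0,0.1,0,0,0,0],
    [0,0,0.1,0,0,0,0],
    [0,0,0.1,0,0,0,0],
    [0,0,0.1,0,0,0,0],
    [0,0,0.1,0,0,0,0],
    [0,0,0,0,0,0,0],
  ],
)

```text
time_s: 12.42
tool_pos: [0.514, -0.0017, 0.1381]
tool_rot: [168.1, -0.1, 99.0]
force: [-5.3, -0.9, 8.8]
grip_width: 0.0004
```

```bash
python3 -c "
from cell import env
from h import *
status(env,1,0)"
```

```text
t 12.42 p [ 0.514  -0.0017  0.1381] rot [ 1.6809e+02 -5.0000e-02  9.9030e+01] F [-5.3  -0.89  8.75] alongkey 9.68 w 0.0004
 tip height over up-top mm -8.53 to go tool(cm): [-0.084  0.03  -0.853] tip err tool cm [-0.09   0.041 -0.853] turn deg [-0.09 -0.05 -0.03]
```

9.7 N at −8.5 mm, so the key is on its bottom stop. I'll let go and back off.

>>> drive_tool(
  commands=[
    [0,0,0.05,0,0,0,0],
    [0,0,0,0,0,0,0],
    [0,0,-0.3,0,0,0,0],
    [0,0,-0.5,0,0,0,0],
    [0,0,-1.0,0,0,0,0],
    [0,0,-2.0,0,0,0,0],
    [0,0,-3.0,0,0,0,0],
    [0,0,-3.0,0,0,0,0],
    [0,-2.0,-2.0,0,0,0,0],
    [0,-2.0,0,0,0,0,0],
    [0,-2.0,0,0,0,0,0],
    [0,0,0,0,0,0,0],
    [0,0,0,0,0,0,0],
  ],
)

```text
time_s: 13.5
tool_pos: [0.432, -0.0148, 0.241]
tool_rot: [167.9, -0.1, 99.0]
force: [1.4, -0.1, 0.0]
grip_width: 0.0007
```

Run:
```python
from cell import env
from h import *
status(env,1,0)
s=env.read_camera("scene"); x0,y0,x1,y1=272,205,356,245
im=cv2.resize(s["img"][y0:y1,x0:x1],None,fx=6,fy=6,interpolation=cv2.INTER_CUBIC); cv2.imwrite("pics/e_scz.png",im)
cv2.imwrite("pics/e_scene.png",s["img"])
cv2.imwrite("pics/e_top.png",env.read_camera("top")["img"])
g=cv2.cvtColor(im,cv2.COLOR_BGR2GRAY); m=((g>95)&(g<170)).astype(np.uint8)*255
m=cv2.morphologyEx(m,cv2.MORPH_OPEN,np.ones((17,17),np.uint8))
n,l,st,ce=cv2.connectedComponentsWithStats(m)
for i in range(1,n):
    if st[i,4]>600: print(((ce[i]+.5)/6-.5+[x0,y0]).round(2), st[i,2:]/6)
```

```text
t 13.5 p [ 0.432  -0.0148  0.241 ] rot [ 1.6792e+02 -7.0000e-02  9.9020e+01] F [ 1.36 -0.09  0.05] alongkey -0.23 w 0.0007
 tip height over up-top mm 109.37 to go tool(cm): [-0.092  5.998 10.946] tip err tool cm [-0.1    5.988 10.946] turn deg [ 0.08 -0.06 -0.04]
[341.11 209.59] [  34.33333333   15.5        1801.33333333]
[281.69 215.89] [  6.66666667   6.33333333 209.16666667]
[297.07 216.81] [  9.16666667   7.         311.66666667]
[311.88 221.83] [  9.5          7.         327.33333333]
[327.01 226.58] [ 10.33333333   7.83333333 386.5       ]
[342.17 231.79] [ 10.83333333   8.         419.83333333]
```

View pics/e_scz.png

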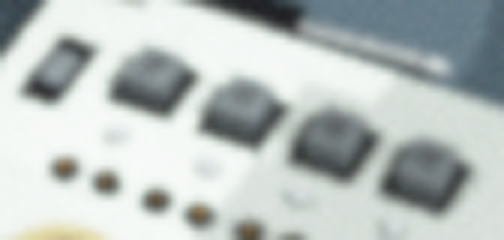

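View pics/e_top.png

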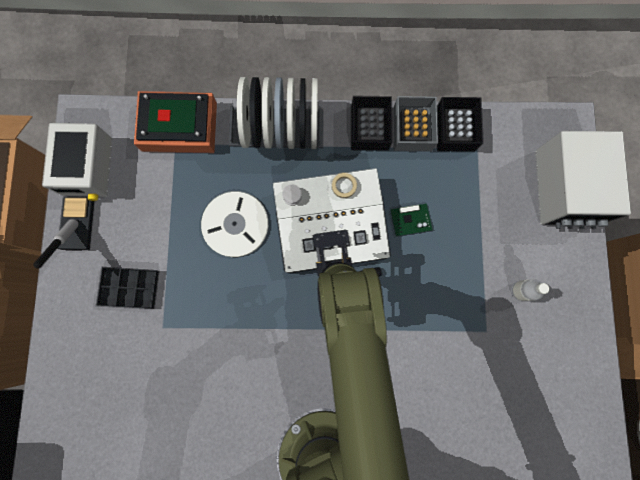

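All four caps now stand alike in the scene view. Key 2's centre moved from row 228.0 to 226.6, where an up key is predicted. The spool, tape, board, reel, tray and cleaner look unmoved in the top view, and the visible end of the screwdriver is unmoved in the scene view. The arm is clear, so I'm handing in.

```bash
python3 -c "
from cell import env
env.sign_off()"
```

```text
the job is handed in; nothing more can be done
```

I tapped all four keys from left to right with the closed fingertips and found the second key latched. I pressed it in and let go, it sprang back up, and I handed the job in at about 13.6 s.

| Key (from left) | Tap result |
|---|---|
| 1 | Up: 3.9 N, 1.9 mm below the up height |
| 2 | Latched: no contact at 2.0 mm below, first contact by 4.7 mm (2.9 N) |
| 3 | Up: 4.0 N, 1.8 mm below |
| 4 | Up: 3.1 N, 1.9 mm below |

- **Releasing key 2:** I pressed it to its bottom stop (9.7 N at 8.5 mm below the up height) and let go.
- **Last checks:** in the scene camera all four caps now look equally high, and key 2's cap centre is where an up key is predicted (row 226.6, from 228.0 when latched). The fingers are about 110 mm clear of the keys. The loose things look unmoved by eye; I did not measure their positions, and the arm hid part of the screwdriver from above.
- **Disagreements:** the force readings had about 0.5–1 N of noise. Presses also showed a sideways force along x of up to about 5 N, probably friction of the tips on the caps. No check failed.

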